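# Put the wrapping-bench scale back to zero

## Task

The check-weighing at the caramel bench is finished: take the brass check weight with the upright handle off the scale's platform and lay it flat in the empty compartment of the green tray, setting it down rather than dropping it. Then, with the scale unloaded and the weight put away, turn the red peak-pointer knob on the dial back, anticlockwise, fully home to its zero stop at the green mark and let go. Leave the flat spare weight in the tray, the bundle of wrappers and the two loose caramels where they are.

Things in the scene. Friction and masses are not known exactly. Their poses are not given: they have to be found in the camera images.
- scale: White bench scale, fixed, 160 x 310 mm, housing 52 mm high; stands left or right, the tray opposite. Origin: centre of its underside; y runs along it, dial centre at y = -78 mm, platform centre at +80 mm. The flat round dial (136 mm wide, face 59 mm above the bench) has a green zero mark on its -x side and black marks clockwise from it every 10 degrees; its thin black needle shows the present load.
- platform_top (a point): Centre of the upper face of the scale's dark grey platform, 140 mm (x) x 135 mm (y) and 6 mm thick, axes as the scale's. 70 mm above the bench when empty, it sinks under load (3 N per mm, 6 mm at most).
- knob_grip (a point): Grip point of the red peak-pointer knob, on its vertical axis, 90 mm above the bench; turns with it, z up. Disc 44 mm wide, top 68 mm above the bench, under an upright bar 40 mm long (this point's x), 12 mm thick (y), top 101 mm above the bench. A flat red pointer reaches out 52 mm along -x, just above the dial.
- peak_knob (a joint): Angle of the red knob and pointer, rad: 0 at the zero stop (pointer at the green mark, scale's -x side), growing clockwise seen from above; starts between 1.5 and 2.6. Turn anticlockwise seen from above to reach the hard stop at 0. Stays where it is left; friction about 0.04 N m, no spring.
- weight_center (a point): Centre (25 mm above the underside) of the brass check weight, 0.34 to 0.59 kg: a flat slab 110 (x) x 42 (y) x 10 mm with an upright handle plate in its middle, 50 mm long (x), 10 mm thick (y), from 10 to 50 mm above the underside. Starts lying on the scale's platform; z is up.
- tray: Shallow green tray, fixed, 144 (x) x 138 (y) x 20 mm high, walls, floor and divider 4 mm thick; origin at the centre of its underside. A divider along x makes two compartments, 136 (x) x 63 (y) mm and 16 mm deep: the one on the +y side is empty, the other holds the spare weight.
- slot (a point): Centre of the floor of the tray's empty compartment, 4 mm above the bench, axes as the tray's: x along the compartment's 136 mm length, y across its 63 mm width, z up.
- spare: Flat brass spare weight without handle, 90 x 40 x 8 mm, lying in the tray's other compartment; origin at the centre of its underside. To be left alone.
- wrappers: Loose banded bundle of cream wrapper papers, 70 x 90 x 40 mm, on the bench; origin at the centre of its underside. To be left alone.
- caramel0: Loose brown caramel, 34 x 22 x 18 mm, on the bench; origin at the centre of its underside. To be left alone.
- caramel1: Another loose brown caramel of the same size. To be left alone.
Things that resemble listed ones, but are neither listed nor needed, are in the scene too. There is more than one size of the part that bears weight_center; the job needs the larger. Several things have the shape of the tray; the one meant has the colours described above.

How it is judged:
By the outcome, as a careful person would: the job done as asked, in the order asked, and still so for the second after the job is handed in, with the robot touching nothing.
It also fails if it takes over 72 s, if anything falls off the work surface, if the arm or the gripper's body presses on something with over 40 N, if the wrist force passes 120 N, or if a joint passes its speed limit or range.

## Robot

A 6-joint arm with a two-finger parallel gripper is mounted at the origin on the work surface. World frame = base frame: x ahead of the robot, y to its left, z up, the work surface at z = 0. Lengths are in m, angles in rad, forces in N, time in s.
With the tool pointing down it reaches from about 0.25 to 0.725 m from the base axis. Payload 4 kg.
Tool frame: the origin (TCP) lies midway between the tips of the shut fingers; the grasp point (between the pads) lies 19 mm behind it (bot.grip_point_offset is the distance from the TCP to the grasp point, in m); z points along the fingers, y is the line along which they close (so a half turn about z gives the same grasp; the last joint's range is limited). The gripper opens to 85 mm and grips with 20 to 120 N. Pads are 22 mm wide; open, the fingers measure 114 mm over their backs; the gripper's body (76 mm by 85 mm) begins 54 mm behind the grasp point. The pads swing forward as they close: fully open they stand 13 mm farther back than shut.
Start: joints at [-1.244, 0.241, 0.005, 1.335, 0, 1.571], TCP at [0.161, -0.474, 0.231] pointing down, gripper open.
Joint ranges: [-2.72, 2.72], [-1.05, 1.87], [-1.09, 1.28], [-1.99, 2.15], [-1.42, 1.44], [-3.14, 3.14]. Speed limits (rad/s): [2.79, 2.79, 3.14, 3.14, 3.14, 3.14].

## Interface

Orientations are given as a unit quaternion [x, y, z, w].
In Python, from workcell import bot gives the robot as it stands.
- The arm moves only by the tool step_arm, never from a script. Its argument "targets" is text: rows parted by semicolons, each of 7 numbers parted by spaces: the opening, from -1 (shut) to 1 (fully open), so that 0 is half open, then the shift along the world's x, y, z normalised to -1 to 1, where 1 is 0.5 m, then the turn, a rotation vector about the world's x, y, z normalised to -1 to 1, where 1 is pi/4 rad. In form: gripper x y z wx wy wz; .... A call has 1 to 10 rows; each row is the pose to reach, as a shift and turn from the pose commanded when the call began; what a row does not reach only later rows make up. A row lasts 1/12 s, in which the tool goes at most 41.7 mm and 7.16 degrees, less where a joint would pass 70% of its speed; a pose out of reach is approached as far as the arm can. A call with a number of a shift or a turn outside -1 to 1 is refused whole. A call with a gripper value outside its range is refused whole. The fingers move at their own pace and stop on an object; the grip force is fixed at half the most. Time passes only in rows, so rows that repeat a pose let the fingers close. It gives the time, the measured TCP pose, the force, the opening and the grip force at its end, in the units of the state.
- bot.get_obs(): the state, without advancing time (a new reading comes with each control period).
- bot.camera(name): name is "scene" or "side" or "wrist"; returns the picture (384x512x3 uint8, red, green, blue); there is no depth.
- bot.camera_info(name): a dict with "vertical_fov" (degrees; the focal length in pixels is half the picture's height over the tangent of half this angle, whatever the lens; pixels are square), "cx", "cy" (the principal point, pixels), "pose" (4x4, takes a point from camera to world coordinates). Camera axes: x right, y up, looking along -z (the intrinsics and any distortion apply to the point x, -y, -z); pixel columns grow to the right and rows downward; lengths in m; the calibration is good to about 2 mm. The wrist camera is an equidistant fisheye: a pixel r from the principal point sees the ray r / f radians off the axis. A picture is of the moment at which its call begins: read the wrist's pose just before it. camera_info takes no time and is no camera call; for the wrist camera it gives the pose at the moment of the call.
- bot.job_done(): hands the job in; it is judged then, once.
The state is a dict: "clock": time; "joint_pos": joint angles; "joint_vel": joint speeds; "tau": joint torques, N m; "eef_pos": TCP position; "tool_rot": TCP orientation; "ft_force": force on the tool from outside, world axes, zero at the start; "ft_torque": the same for the moment, N m; "grip_width": finger opening in m; "grasp_force": force on a finger pad.
Only numpy, scipy, OpenCV 4.12 (cv2) and the standard library are available. Lean on these libraries where they do the work, as an engineer would, in place of code of your own. Each camera call takes 0.05 s, during which the arm holds its last target. There are 200 camera calls.

## Working session

There is one attempt and no reset: what is moved stays moved. The work goes in short steps, Python scripts to look and compute and a tool call to move; the robot and the scene stay as the last step left them, time stands still between calls to the robot, and variables do not carry over. Pictures are saved under pics/ and viewed, at most 10 in all, crops included, and the job is handed in when it is done.

Besides the shell and the picture viewer there is one more tool, called after ">>>" in YAML: its name, and indented under it one key for each argument. step_arm: Moves the arm, as the interface text tells. Scaled input: -1 to 1 covers 0.5 m each way for a shift and pi/4 rad each way for a turn. Its arguments: {"type":"object","properties":{"targets":{"type":"string"}},"required":["targets"]}

```bash
mkdir -p pics; cat > h.py <<'E'
import numpy as np, cv2
from workcell import bot
def save(n,f):
    im=bot.camera(n); cv2.imwrite(f,im[:,:,::-1]); return im
def ray(n,u,v,info=None):
    i=info or bot.camera_info(n); P=np.array(i["pose"]); f=192/np.tan(np.radians(i["vertical_fov"]/2))
    a=(u-i["cx"])/f; b=(v-i["cy"])/f
    if n=="wrist":
        r=np.hypot(a,b); s=np.sin(r)/r if r>1e-9 else 1; d=np.array([a*s,-b*s,-np.cos(r)])
    else: d=np.array([a,-b,-1.])
    return P[:3,3],P[:3,:3]@d
def onz(n,u,v,z,info=None):
    o,d=ray(n,u,v,info); return o+d*(z-o[2])/d[2]
def proj(n,p,info=None):
    i=info or bot.camera_info(n); P=np.array(i["pose"]); f=192/np.tan(np.radians(i["vertical_fov"]/2))
    c=P[:3,:3].T@(np.array(p)-P[:3,3]); x,y,z=c[0],-c[1],-c[2]
    if n=="wrist":
        h=np.hypot(x,y); k=np.arctan2(h,z)/h if h>1e-9 else 1/z
    else: k=1/z
    return i["cx"]+f*k*x,i["cy"]+f*k*y
E
python3 - <<'E'
from h import *
a=save("scene","pics/s.png");b=save("side","pics/d.png")
for n in("scene","side","wrist"):
    i=bot.camera_info(n);print(n,i["vertical_fov"],i["cx"],i["cy"],np.round(i["pose"],3).tolist())
print(bot.get_obs())
E
```

```text
scene 54.295509878954405 254.56828976056272 181.08128162271618 [[0.754, -0.45, 0.478, 0.999], [0.656, 0.539, -0.528, -0.509], [-0.021, 0.712, 0.702, 0.737], [0.0, 0.0, 0.0, 1.0]]
side 57.34623705552475 255.6590884725159 185.03090862772083 [[-0.993, 0.065, -0.094, 0.486], [-0.114, -0.546, 0.83, 0.708], [0.002, 0.835, 0.55, 0.555], [0.0, 0.0, 0.0, 1.0]]
wrist 65.70646984690485 256.0575223187716 189.9501237385788 [[0.321, 0.895, 0.31, 0.24], [-0.947, 0.304, 0.102, -0.446], [-0.003, -0.326, 0.945, 0.372], [0.0, 0.0, 0.0, 1.0]]
{'clock': 0.1, 'joint_pos': array([-1.24402221e+00,  2.41377931e-01,  3.86858434e-03,  1.33523874e+00,
        7.89977304e-06,  1.57082348e+00]), 'joint_vel': array([ 0.00083993, -0.0006646 ,  0.00178494,  0.00148605, -0.001062  ,
        0.00071802]), 'tau': array([-4.48022711e-04, -3.73138797e+01,  2.53010023e+01,  1.08871772e-02,
       -3.87439388e-05, -7.19121658e-06]), 'eef_pos': array([ 0.16031178, -0.47299401,  0.23048556]), 'tool_rot': array([ 9.86683740e-01,  1.62647608e-01, -1.54853565e-04, -9.63524036e-04]), 'ft_force': array([-0.54800129,  0.05321517, -0.45543498]), 'ft_torque': array([0.02766679, 0.01795653, 0.04165165]), 'grasp_force': 0.0, 'grip_width': 0.08498736548160389}
```

View pics/s.png

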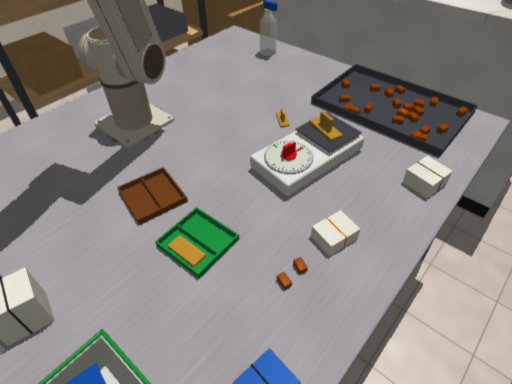

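View pics/d.png

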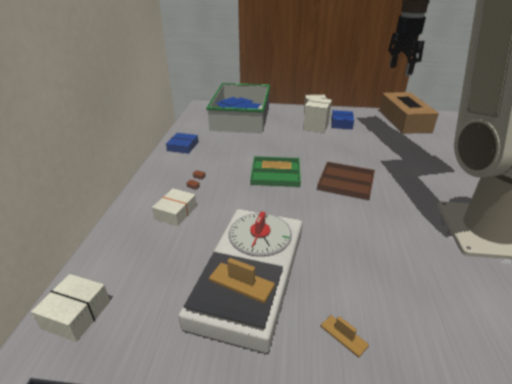

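Candidates: the weight on the platform at side (242,278) / scene (325,127) is wanted. The smaller look-alike is on the bench at side (344,335) / scene (283,118). For trays, the green one is at side (276,171) / scene (198,240). The brown tray at side (347,180) and the blue boxes are decoys. I'll check this in one close crop.

```bash
python3 - <<'E'
from h import *
b=cv2.imread("pics/d.png"); 
c1=cv2.resize(b[205:345,180:310],None,fx=4,fy=4,interpolation=cv2.INTER_CUBIC)
c2=cv2.resize(b[150:195,240:310],None,fx=4,fy=4,interpolation=cv2.INTER_CUBIC)
o=np.zeros((560,800,3),np.uint8);o[:,:520]=c1;o[:180,520:800]=c2;cv2.imwrite("pics/c.png",o)
for n,f,box in(("side","d",(150,310,180,195)),("scene","s",(0,0,0,0))):
    im=cv2.imread(f"pics/{f}.png");h=cv2.cvtColor(im,cv2.COLOR_BGR2HSV)
    for nm,lo,hi in(("brass",(10,150,100),(22,255,255)),("green",(55,120,50),(80,255,255)),("red",(0,190,120),(4,255,255)),("redhi",(174,150,120),(180,255,255))):
        m=cv2.inRange(h,lo,hi)
        for c in cv2.findContours(m,cv2.RETR_EXTERNAL,cv2.CHAIN_APPROX_SIMPLE)[0]:
            if cv2.contourArea(c)>60:
                z={"brass":.0785,"green":.02}.get(nm,.09)
                (u,v),_,_=cv2.minAreaRect(c)
                q=cv2.approxPolyDP(cv2.convexHull(c),3,True)[:,0]
                print(n,nm,cv2.contourArea(c),round(u),round(v),np.round(onz(n,u,v,z)[:2],3))
                if nm in("green","brass"): print("   ",[(p.tolist(),np.round(onz(n,*p,z)[:2],3).tolist()) for p in q])
E
```

```text
side green 279.0 275 176 [ 0.526 -0.153]
    [([253, 178], [0.589, -0.136]), ([253, 172], [0.593, -0.169]), ([298, 175], [0.461, -0.168]), ([297, 180], [0.464, -0.14])]
scene brass 91.0 284 279 [ 0.777 -0.185]
    [([282, 273], [0.765, -0.176]), ([290, 281], [0.788, -0.18]), ([285, 286], [0.787, -0.195]), ([278, 277], [0.765, -0.189])]
scene brass 83.0 300 264 [ 0.78  -0.136]
    [([298, 258], [0.768, -0.127]), ([306, 268], [0.795, -0.136]), ([298, 268], [0.783, -0.146]), ([294, 261], [0.766, -0.138])]
scene brass 476.5 186 250 [ 0.576 -0.264]
    [([168, 245], [0.536, -0.28]), ([180, 236], [0.538, -0.248]), ([204, 255], [0.614, -0.248]), ([193, 265], [0.615, -0.279])]
scene brass 689.0 139 200 [ 0.38 -0.24]
    [([141, 183], [0.336, -0.202]), ([158, 209], [0.438, -0.229]), ([137, 218], [0.423, -0.278]), ([120, 191], [0.319, -0.253])]
scene brass 615.5 163 190 [ 0.397 -0.182]
    [([163, 174], [0.353, -0.145]), ([181, 198], [0.453, -0.171]), ([161, 207], [0.439, -0.221]), ([145, 181], [0.338, -0.191])]
scene brass 183.5 326 127 [0.564 0.286]
    [([341, 135], [0.617, 0.284]), ([331, 139], [0.605, 0.25]), ([310, 120], [0.508, 0.288]), ([320, 116], [0.519, 0.324])]
scene brass 94.5 282 118 [0.436 0.244]
    [([282, 109], [0.407, 0.281]), ([287, 125], [0.47, 0.225]), ([281, 125], [0.456, 0.213]), ([277, 115], [0.415, 0.246])]
scene brass 60.5 408 112 [0.714 0.508]
    [([398, 109], [0.682, 0.506]), ([418, 116], [0.745, 0.509])]
scene green 447.0 94 356 [ 0.587 -0.513]
    [([149, 383], [0.702, -0.474]), ([39, 383], [0.552, -0.603]), ([100, 330], [0.551, -0.478])]
scene green 3021.0 197 240 [ 0.536 -0.205]
    [([195, 208], [0.458, -0.141]), ([238, 235], [0.601, -0.133]), ([199, 277], [0.613, -0.271]), ([156, 242], [0.467, -0.273])]
```

View pics/c.png

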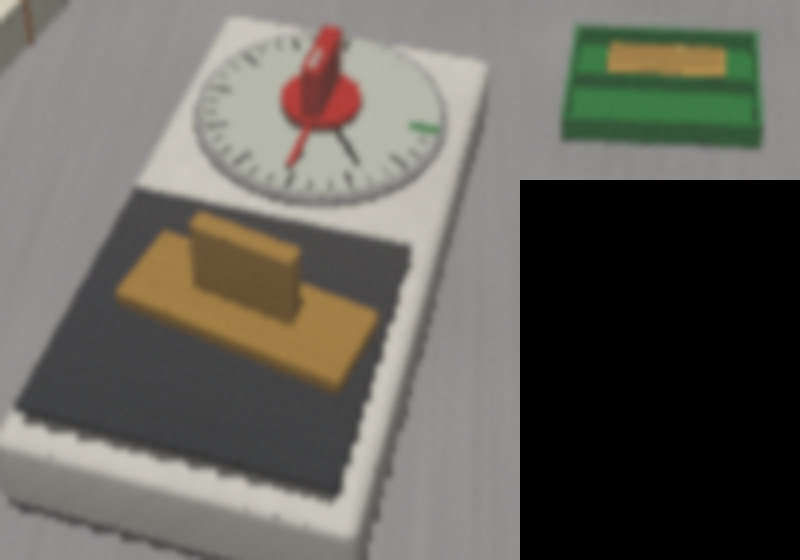

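The crop confirms the choice: a large weight with an upright handle on the platform, slab corners at crop (165,230), (117,290), (340,382) and (378,315). The pointer tip is at (290,163) and the green mark at (425,128). The tray's empty compartment is the one nearer the side camera (+y).

```bash
python3 - <<'E'
from h import *
def P(l,z): return np.array([onz("side",180+(u-1.5)/4,205+(v-1.5)/4,z)[:2] for u,v in l])
w=P([(165,230),(117,290),(340,382),(378,315)],.0785)
p=P([(137,190),(410,245),(340,497),(17,408)],.0685)
hh=P([(193,222),(300,252)],.1185)
d=P([(322,115),(425,128),(290,163)],.061)
ang=lambda v:np.degrees(np.arctan2(v[1],v[0]))
print("w",w.round(3).tolist(),w.mean(0),ang(w[2]-w[1])+0,ang(w[3]-w[0]),"handle",hh.round(3),ang(hh[0]-hh[1]))
print("p",p.round(3).tolist(),p.mean(0),ang(p[1]-p[0]),ang(p[2]-p[3]),ang(p[3]-p[0]))
print("dial",d.round(3),ang(d[1]-d[0]),ang(d[2]-d[0]))
for k in ((.531,-.171,.004),): print(proj("side",k),proj("scene",k))
def tri(ps):
    A=0;b=0
    for n,u,v in ps:
        o,dd=ray(n,u,v);dd/=np.linalg.norm(dd);M=np.eye(3)-np.outer(dd,dd);A=A+M;b=b+M@o
    return np.linalg.solve(A,b)
E
```

```text
w [[0.602, 0.253], [0.616, 0.291], [0.513, 0.329], [0.5, 0.292]] [0.55760782 0.29145207] 159.783559627743 159.13447140133883 handle [[0.581 0.286]
 [0.534 0.297]] -13.911496031732293
p [[0.623, 0.219], [0.489, 0.24], [0.509, 0.375], [0.645, 0.35]] [0.56626663 0.29594918] 171.2343053320855 169.3649717364704 80.3519560006885
dial [[0.54  0.145]
 [0.485 0.149]
 [0.552 0.184]] 175.92909162128473 72.17975082270316
(np.float64(273.9630617469711), np.float64(177.5492475042369)) (np.float64(206.9651279107333), np.float64(233.71402543721257))
```

>>> step_arm:
  targets: "1 0.4 0.7 0.1 0 0 0.78;1 0.4 0.7 0.1 0 0 0.78;1 0.4 0.7 0.1 0 0 0.78;1 0.4 0.7 0.1 0 0 0.78;1 0.4 0.7 0.1 0 0 0.78;1 0.4 0.7 0.1 0 0 0.78;1 0.4 0.7 0.1 0 0 0.78;1 0.4 0.7 0.1 0 0 0.78;1 0.4 0.7 0.1 0 0 0.78;1 0.4 0.7 0.1 0 0 0.78"

```text
clock: 0.93
eef_pos: [0.3612, -0.1209, 0.2816]
tool_rot: [0.891, 0.453, 0.0, -0.0]
ft_force: [1.3, -0.5, 0.3]
grip_width: 0.0853
grasp_force: 0.0
```

```bash
python3 -c "
from h import *
o=bot.get_obs();print(o['joint_pos'],o['eef_pos'],o['tool_rot'])"
```

```text
[-3.23481826e-01 -1.59521824e-02 -1.57858843e-01  1.42851822e+00
  6.27666798e-04  1.87700901e+00] [ 0.36118475 -0.12088919  0.28160087] [ 8.91318568e-01  4.53377411e-01  3.54008138e-04 -8.75349028e-05]
```

>>> step_arm:
  targets: "1 0.2 0.4 0 0 0 0.78;1 0.2 0.4 0 0 0 0.78;1 0.2 0.4 0 0 0 0.78;1 0.2 0.4 0 0 0 0.78;1 0.2 0.4 0 0 0 0.78;1 0.2 0.4 0 0 0 0.78;1 0.2 0.4 0 0 0 0.78"

```text
clock: 1.52
eef_pos: [0.4615, 0.0797, 0.2802]
tool_rot: [0.712, 0.702, -0.0, -0.001]
ft_force: [-0.8, 0.6, 0.5]
grip_width: 0.0856
grasp_force: 0.0
```

>>> step_arm:
  targets: "1 0.16 0.3 0 0 0 0.78;1 0.16 0.3 0 0 0 0.78;1 0.16 0.3 0 0 0 0.78;1 0.16 0.3 0 0 0 0.78;1 0.16 0.3 0 0 0 0.78;1 0.16 0.3 0 0 0 0.78;1 0.16 0.3 0 0 0 0.78"

```text
clock: 2.1
eef_pos: [0.5401, 0.2256, 0.2805]
tool_rot: [0.471, 0.882, -0.001, -0.001]
ft_force: [0.2, -0.0, -0.5]
grip_width: 0.0854
grasp_force: 0.0
```

>>> step_arm:
  targets: "1 0.04 0.14 0 0 0 0.78;1 0.04 0.14 0 0 0 0.78;1 0.04 0.14 0 0 0 0.78;1 0.04 0.14 0 0 0 0.78;1 0.04 0.14 0 0 0 0.78;1 0.04 0.14 0 0 0 0.78;1 0.04 0.14 0 0 0 0.78;1 0.04 0.14 0 0 0 0.78"

```text
clock: 2.77
eef_pos: [0.5605, 0.2951, 0.2821]
tool_rot: [0.184, 0.983, 0.0, 0.0]
ft_force: [-0.1, 0.5, -0.1]
grip_width: 0.0854
grasp_force: 0.0
```

```bash
python3 -c "
from h import *
i=bot.camera_info('wrist')
import pickle;pickle.dump(i,open('i.pkl','wb'))
im=save('wrist','pics/w1.png')
o=bot.get_obs();print(o['joint_pos'].round(2),o['eef_pos'],o['tool_rot'])
print(np.round(i['pose'],3).tolist())
for p in((.558,.2915,.0785),(.558,.2915,.1185),(.54,.14,.101)):print(proj('wrist',p,i))"
```

```text
[ 0.49  0.51  0.53  1.59 -0.    0.85] [0.56048068 0.29533124 0.28198268] [1.83211956e-01 9.83073396e-01 1.24023812e-04 2.47062162e-04]
[[0.361, -0.881, -0.306, 0.481], [0.932, 0.342, 0.117, 0.326], [0.002, -0.327, 0.945, 0.423], [0.0, 0.0, 0.0, 1.0]]
(np.float64(252.29422182409596), np.float64(161.95657852364235))
(np.float64(251.89662744114403), np.float64(170.87350248941883))
(np.float64(132.35724991651273), np.float64(198.01535319925688))
```

View pics/w1.png

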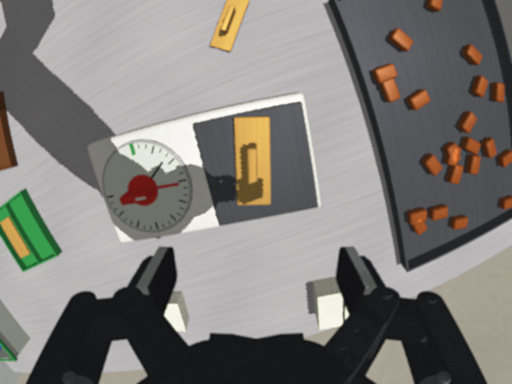

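The wrist view shows the slab at (235,118) to (271,204), centred where predicted. The dial is centred near (147,187) with the pointer tip at (178,184).

```bash
python3 - <<'E'
from h import *
import pickle;i=pickle.load(open('i.pkl','rb'))
im=cv2.imread('pics/w1.png');h=cv2.cvtColor(im,cv2.COLOR_BGR2HSV)
m=cv2.inRange(h,(10,100,40),(28,255,255));m[:,:225]=0;m[:,290:]=0;m[:100]=0;m[230:]=0
c=max(cv2.findContours(m,0,1)[0],key=cv2.contourArea)
pts=np.array([onz('wrist',*p,.0785,i)[:2] for p in c[:,0].astype(float)])*1000
r=cv2.minAreaRect(pts.astype(np.float32));print(r)
m=cv2.inRange(h,(0,0,100),(180,60,215))
for q in((148,187,.059),(178,184,.062),(132,149,.059),(122,199,.101),(155,180,.101)):print(q,onz('wrist',*q,i).round(3)[:2])
E
```

```text
((557.6438598632812, 291.4905700683594), (42.566429138183594, 109.1401138305664), 69.69989013671875)
(148, 187, 0.059) [0.542 0.146]
(178, 184, 0.062) [0.553 0.189]
(132, 149, 0.059) [0.486 0.149]
(122, 199, 0.101) [0.536 0.126]
(155, 180, 0.101) [0.531 0.179]
```

>>> step_arm:
  targets: "1 -0.006 -0.008 -0.1 0 0 0.015;1 -0.006 -0.008 -0.18 0 0 0.015;1 -0.006 -0.008 -0.25 0 0 0.015;1 -0.006 -0.008 -0.32 0 0 0.015;1 -0.006 -0.008 -0.36 0 0 0.015;1 -0.006 -0.008 -0.392 0 0 0.015;1 -0.006 -0.008 -0.392 0 0 0.015;-1 -0.006 -0.008 -0.392 0 0 0.015;-1 -0.006 -0.008 -0.392 0 0 0.015;-1 -0.006 -0.008 -0.392 0 0 0.015"

```text
clock: 3.65
eef_pos: [0.5589, 0.293, 0.0875]
tool_rot: [0.176, 0.984, 0.001, 0.002]
ft_force: [0.7, -1.1, 0.7]
grip_width: 0.0514
grasp_force: 0.0
```

>>> step_arm:
  targets: "-1 0 0 0 0 0 0;-1 0 0 0 0 0 0;-1 0 0 0 0 0 0;-1 0 0 0 0 0 0;-1 0 0 0 0 0 0;-1 0 0 0 0 0 0"

```text
clock: 4.15
eef_pos: [0.5578, 0.2925, 0.0858]
tool_rot: [0.175, 0.984, 0.0, 0.0]
ft_force: [-0.3, -0.4, 1.9]
grip_width: 0.0092
grasp_force: 60.7
```

>>> step_arm:
  targets: "-1 0 0 0.04 0 0 0;-1 0 0 0.1 0 0 0;-1 0 0 0.16 0 0 0;-1 0 0 0.22 0 0 0;-1 0 0 0.24 0 0 0;-1 0 0 0.24 0 0 0;-1 0 0 0.24 0 0 0"

```text
clock: 4.73
eef_pos: [0.557, 0.2923, 0.2038]
tool_rot: [0.175, 0.985, -0.001, -0.001]
ft_force: [-0.5, 0.2, -4.9]
grip_width: 0.0093
grasp_force: 59.9
```

```bash
python3 - <<'E'
from h import *
q=[onz("side",240+(u-1.5)/4,150+(v-1.5)/4,.02)[:2] for u,v in((57,25),(236,30),(242,122),(44,118))]
print(np.round(q,3).tolist(),np.mean(q,0))
im=cv2.imread('pics/s.png')
c,s=np.cos(.06),np.sin(.06)
for x,y in((-72,-69),(72,-69),(72,69),(-72,69)):
    p=(.533+(c*x-s*y)/1000,-.204+(s*x+c*y)/1000,.02);print(np.round(proj("scene",p),1),np.round(proj("side",p),1))
im=cv2.resize(im[195:290,145:250],None,fx=5,fy=5,interpolation=2);cv2.imwrite('pics/t.png',im)
E
```

```text
[[0.602, -0.267], [0.461, -0.276], [0.455, -0.141], [0.595, -0.129]] [ 0.52831348 -0.20314953]
[154.2 242.8] [297.3 156.8]
[198.6 275.2] [251.8 155.5]
[238.7 234.4] [248.7 178.7]
[195.1 207.3] [299.4 180.3]
```

View pics/t.png

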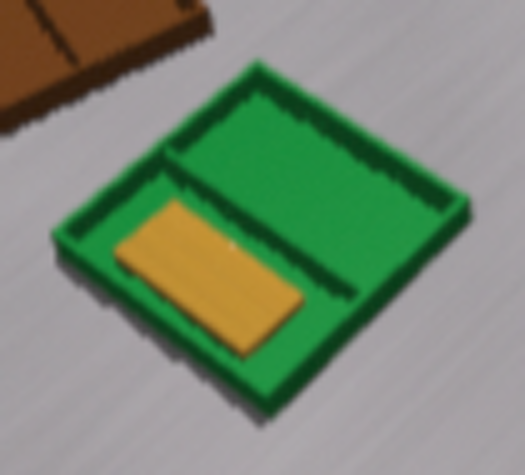

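The crop shows the green tray with the spare in the lower-left (−y) compartment. The empty +y compartment is at upper right, with rim corners at (53,235), (258,60), (471,200) and (270,405).

>>> step_arm:
  targets: "-1 -0.004 -0.06 0 0 0 0.03;-1 -0.008 -0.13 0 0 0 0.08;-1 -0.012 -0.2 0 0 0 0.12;-1 -0.016 -0.27 0 0 0 0.16;-1 -0.02 -0.34 0 0 0 0.2;-1 -0.024 -0.41 0 0 0 0.24;-1 -0.028 -0.48 0 0 0 0.28;-1 -0.032 -0.55 0 0 0 0.32;-1 -0.036 -0.62 0 0 0 0.36;-1 -0.04 -0.69 0 0 0 0.4"

```text
clock: 5.57
eef_pos: [0.5351, -0.0539, 0.2018]
tool_rot: [0.018, 1.0, 0.0, -0.003]
ft_force: [0.6, 0.3, -4.5]
grip_width: 0.0092
grasp_force: 60.1
```

>>> step_arm:
  targets: "-1 -0.006 -0.07 0 0 0 0.04;-1 -0.01 -0.13 0 0 0 0.08;-1 -0.014 -0.18 0 0 0 0.12;-1 -0.016 -0.22 0 0 0 0.13;-1 -0.016 -0.234 0 0 0 0.13;-1 -0.016 -0.234 0 0 0 0.13;-1 -0.016 -0.234 0 0 0 0.13;-1 -0.016 -0.234 0 0 0 0.13"

```text
clock: 6.23
eef_pos: [0.5289, -0.1682, 0.2039]
tool_rot: [-0.032, 0.999, 0.001, -0.001]
ft_force: [-0.7, 0.0, -4.7]
grip_width: 0.0091
grasp_force: 60.3
```

```bash
python3 - <<'E'
from h import *
i=bot.camera_info('wrist');im=bot.camera('wrist')[:,:,::-1];j=bot.camera('side')[:,:,::-1]
o=bot.get_obs();print(o['eef_pos'],o['tool_rot'],o['ft_force'],o['joint_pos'].round(2))
x=cv2.resize(j[100:200,220:330],None,fx=2.6,fy=2.6,interpolation=2)
out=np.zeros((384,800,3),np.uint8);out[:,:512]=im;out[:260,512:798]=x;cv2.imwrite('pics/p.png',out)
import pickle;pickle.dump(i,open('i.pkl','wb'))
E
```

```text
[ 0.52941396 -0.16809611  0.20477728] [-3.27722799e-02  9.99462658e-01  3.75175007e-04 -4.81389224e-04] [-0.42878644  0.48672374 -4.18728746] [-0.31  0.36  0.11  1.31  0.   -0.37]
```

View pics/p.png

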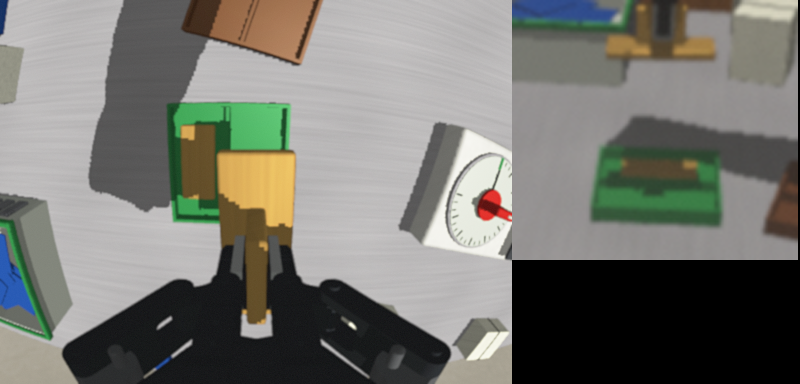

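The wrist view shows the tray with far rim corners at (168,104) and (290,103), and the left near corner at (174,222). The held slab's far edge runs from (218,152) to (295,152).

```bash
python3 - <<'E'
from h import *
import pickle;i=pickle.load(open('i.pkl','rb'))
q=np.array([onz('wrist',*p,.02,i)[:2] for p in((168,104),(290,103),(174,221))]);print(q.round(4))
print(onz('wrist',229,105,.02,i).round(4), (q[1]+q[2])/2, np.degrees(np.arctan2(*(q[2]-q[0])[::-1])),np.degrees(np.arctan2(*(q[1]-q[0])[::-1])))
s=np.array([onz('wrist',*p,.199,i)[:2] for p in((218,153),(295,153))]);print(s.round(4),s.mean(0))
E
```

```text
[[ 0.4614 -0.2698]
 [ 0.4541 -0.1354]
 [ 0.6029 -0.2644]]
[ 0.4607 -0.2012  0.02  ] [ 0.52849251 -0.1998631 ] 2.1878028841650266 93.14328832966156
[[ 0.4761 -0.1906]
 [ 0.4736 -0.1518]] [ 0.47483303 -0.17118005]
```

>>> step_arm:
  targets: "-1 -0.003 0 -0.07 0 0 0;-1 -0.003 0 -0.14 0 0 0;-1 -0.003 0 -0.21 0 0 0;-1 -0.003 0 -0.27 0 0 0;-1 -0.003 0 -0.31 0 0 0;-1 -0.003 0 -0.34 0 0 0;-1 -0.003 0 -0.35 0 0 0;-1 -0.003 0 -0.356 0 0 0;-1 -0.003 0 -0.36 0 0 0;-1 -0.003 0 -0.36 0 0 0"

```text
clock: 7.17
eef_pos: [0.529, -0.1694, 0.0263]
tool_rot: [-0.032, 0.999, -0.0, 0.001]
ft_force: [0.5, 0.4, -3.8]
grip_width: 0.0094
grasp_force: 60.1
```

>>> step_arm:
  targets: "-1 0 0 -0.003 0 0 0;-1 0 0 -0.006 0 0 0;-1 0 0 -0.006 0 0 0"

```text
clock: 7.42
eef_pos: [0.5284, -0.1697, 0.0229]
tool_rot: [-0.032, 0.999, -0.0, 0.001]
ft_force: [0.9, -0.0, -4.1]
grip_width: 0.0091
grasp_force: 60.1
```

>>> step_arm:
  targets: "-1 0 0 -0.002 0 0 0;-1 0 0 -0.004 0 0 0;-1 0 0 -0.004 0 0 0"

```text
clock: 7.67
eef_pos: [0.5284, -0.1698, 0.0219]
tool_rot: [-0.032, 0.999, -0.0, 0.001]
ft_force: [-2.9, 1.4, 5.2]
grip_width: 0.0089
grasp_force: 61.8
```

>>> step_arm:
  targets: "-0.5 0 0 0 0 0 0;-0.5 0 0 0 0 0 0;-0.5 0 0 0 0 0 0;-0.5 0 0 0 0 0 0;-0.5 0 0 0.02 0 0 0;-0.5 0 0 0.06 0 0 0;-0.5 0 0 0.12 0 0 0;-0.5 0 0 0.2 0 0 0;-0.5 0 0 0.28 0 0 0;-0.5 0 0 0.36 0 0 0"

```text
clock: 8.5
eef_pos: [0.5275, -0.1694, 0.2027]
tool_rot: [-0.032, 0.999, -0.0, 0.0]
ft_force: [0.7, -0.5, -0.1]
grip_width: 0.0213
grasp_force: 0.0
```

>>> step_arm:
  targets: "0.2 0 0.06 0.04 0 0 -0.1;0.2 0 0.12 0.08 0 0 -0.26;0.2 0.01 0.2 0.08 0 0 -0.42;0.2 0.01 0.26 0.08 0 0 -0.57;0.2 0.02 0.33 0.08 0 0 -0.72;0.2 0.02 0.4 0.08 0 0 -0.82;0.2 0.02 0.4 0.08 0 0 -0.82"

```text
clock: 9.08
eef_pos: [0.5379, 0.0363, 0.2411]
tool_rot: [0.284, 0.959, 0.002, 0.0]
ft_force: [-0.1, -0.9, 0.0]
grip_width: 0.0515
grasp_force: 0.0
```

>>> step_arm:
  targets: "1 0 0.04 0 0 0 -0.15;1 0 0.08 0 0 0 -0.3;1 0 0.12 0 0 0 -0.45;1 0 0.16 0 0 0 -0.6;1 0 0.2 0 0 0 -0.75;1 0 0.225 0 0 0 -0.82;1 0 0.225 0 0 0 -0.82"

```text
clock: 9.67
eef_pos: [0.5379, 0.145, 0.2408]
tool_rot: [0.574, 0.819, 0.0, -0.0]
ft_force: [-0.4, -0.7, -0.3]
grip_width: 0.0851
grasp_force: 0.0
```

>>> step_arm:
  targets: "1 0 0 0 0 0 -0.15;1 0 0 0 0 0 -0.3;1 0 0 0 0 0 -0.45;1 0 0 0 0 0 -0.6;1 0 0 0 0 0 -0.75;1 0 0 0 0 0 -0.82;1 0 0 0 0 0 -0.82;1 0 0 0 0 0 -0.82"

```text
clock: 10.33
eef_pos: [0.538, 0.1421, 0.2407]
tool_rot: [0.804, 0.595, 0.0, 0.0]
ft_force: [-0.5, -0.1, -0.5]
grip_width: 0.0852
grasp_force: 0.0
```

```bash
python3 - <<'E'
from h import *
i=bot.camera_info('wrist');im=bot.camera('wrist')[:,:,::-1];j=bot.camera('side')[:,:,::-1]
o=bot.get_obs();print(o['eef_pos'],o['tool_rot'],o['joint_pos'].round(2))
x=cv2.resize(j[140:200,230:320],None,fx=3.2,fy=3.2,interpolation=2)
out=np.zeros((384,800,3),np.uint8);out[:,:512]=im;out[:192,512:800]=x;cv2.imwrite('pics/k.png',out)
import pickle;pickle.dump(i,open('i.pkl','wb'))
E
```

```text
[0.53803636 0.14239206 0.24052124] [8.03730312e-01 5.94993760e-01 2.02595991e-05 1.05139774e-04] [ 0.26  0.35  0.18  1.4  -0.    2.13]
```

View pics/k.png

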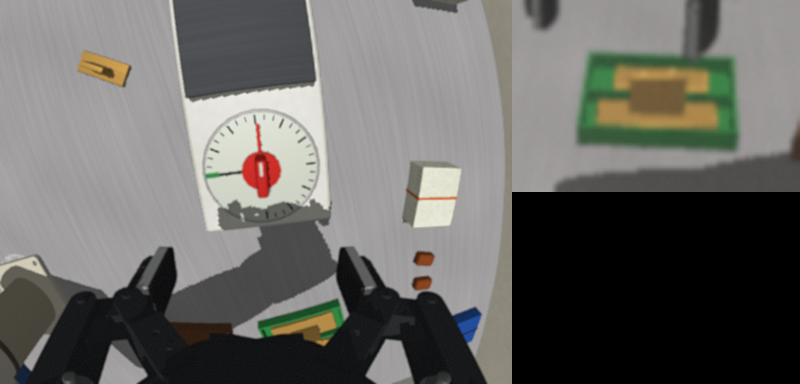

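The side inset shows the weight flat in the empty compartment with the spare beside it. The wrist view has the dial centre near (261,166), pointer tip (258,123), green mark (212,176), needle on zero, and the bar centred near (262,176).

```bash
python3 - <<'E'
from h import *
import pickle;i=pickle.load(open('i.pkl','rb'))
im=cv2.imread('pics/k.png')[:,:512];h=cv2.cvtColor(im,cv2.COLOR_BGR2HSV)
on=lambda u,v,z:onz('wrist',u,v,z,i)[:2]
L=np.array([on(*p,.059) for p in((203,169),(319,164),(258,109),(290,119),(219,129))])
A=np.c_[2*L,np.ones(5)];s=np.linalg.lstsq(A,(L**2).sum(1),rcond=None)[0];c=s[:2];print('dial',c,np.sqrt(s[2]+c@c))
m=cv2.inRange(h,(0,150,80),(6,255,255))|cv2.inRange(h,(172,150,80),(180,255,255));m[230:]=0;m[:,320:]=0;m[:,190:]&=255;m[:,:190]=0
v,u=np.nonzero(m);k=v==v.min();t=(u[k].mean(),v.min());print(t)
p=on(*t,.061);g=on(212,176,.059)
a=lambda d:np.degrees(np.arctan2(d[1],d[0]))
print('ptr',p,a(p-c),np.hypot(*(p-c)),'green',a(g-c))
for q in((262,155),(263,197),(262,176)):print(q,on(*q,.101))
k=(v>140);print('bar bottom',v.max(),u[v>190].min(),u[v>190].max())
print(proj('wrist',(*c,.101),i))
E
```

```text
dial [0.54220782 0.13845982] 0.06575499339419445
(np.float64(257.5), np.int64(125))
ptr [0.55276954 0.18738327] 77.81780085191393 0.05005051325063382 green 171.23798245233542
(262, 155) [0.54958208 0.1626453 ]
(263, 197) [0.53819367 0.12095021]
(262, 176) [0.54352429 0.14237721]
bar bottom 196 258 267
(np.float64(261.856702447058), np.float64(180.0081950366451))
```

>>> step_arm:
  targets: "1 0.009 -0.005 -0.07 0 0 0.1;1 0.009 -0.005 -0.14 0 0 0.107;1 0.009 -0.005 -0.21 0 0 0.107;1 0.009 -0.005 -0.27 0 0 0.107;1 0.009 -0.005 -0.31 0 0 0.107;1 0.009 -0.005 -0.334 0 0 0.107;1 0.009 -0.005 -0.334 0 0 0.107;-0.4 0.009 -0.005 -0.334 0 0 0.107;-0.6 0.009 -0.005 -0.334 0 0 0.107;-0.6 0.009 -0.005 -0.334 0 0 0.107"

```text
clock: 11.27
eef_pos: [0.5438, 0.1407, 0.0749]
tool_rot: [0.778, 0.628, 0.001, 0.001]
ft_force: [0.1, -0.1, 0.2]
grip_width: 0.0515
grasp_force: 0.0
```

>>> step_arm:
  targets: "-1 0 0 0 0 0 0;-1 0 0 0 0 0 0;-1 0 0 0 0 0 0;-1 0 0 0 0 0 0;-1 0 0 0 0 0 0;-1 0 0 0 0 0 0"

```text
clock: 11.77
eef_pos: [0.5431, 0.1405, 0.0742]
tool_rot: [0.778, 0.628, 0.001, 0.0]
ft_force: [-0.1, -1.0, 6.7]
grip_width: 0.011
grasp_force: 61.0
```

```bash
python3 -c "
from h import *
o=bot.get_obs();print(o['eef_pos'],o['tool_rot'],o['ft_force'],o['ft_torque'],o['joint_pos'].round(2),o['grip_width'])"
```

```text
[0.54313406 0.14052897 0.07421199] [7.78455158e-01 6.27699653e-01 7.32220116e-04 4.20357959e-04] [-0.11413215 -1.0043787   6.65742191] [-0.1565505   0.11710481  0.02761119] [ 0.25  0.47 -0.09  1.01 -0.    2.04] 0.011039472701911303
```

>>> step_arm:
  targets: "-1 0 0 0.002 0 0 0.1;-1 0 0 0.002 0 0 0.22;-1 0 0 0.002 0 0 0.35;-1 0 0 0.002 0 0 0.48;-1 0 0 0.002 0 0 0.61;-1 0 0 0.002 0 0 0.74;-1 0 0 0.002 0 0 0.87;-1 0 0 0.002 0 0 0.98;-1 0 0 0.002 0 0 1;-1 0 0 0.002 0 0 1"

```text
clock: 12.6
eef_pos: [0.5413, 0.1402, 0.0742]
tool_rot: [0.479, 0.878, -0.001, -0.001]
ft_force: [-3.0, -1.3, 4.6]
grip_width: 0.0108
grasp_force: 61.1
```

>>> step_arm:
  targets: "-1 0 0 0 0 0 0.1;-1 0 0 0 0 0 0.22;-1 0 0 0 0 0 0.35;-1 0 0 0 0 0 0.48;-1 0 0 0 0 0 0.6;-1 0 0 0 0 0 0.7;-1 0 0 0 0 0 0.8;-1 0 0 0 0 0 0.88;-1 0 0 0 0 0 0.88;-1 0 0 0 0 0 0.88"

```text
clock: 13.43
eef_pos: [0.5402, 0.1389, 0.0742]
tool_rot: [0.154, 0.988, -0.002, -0.002]
ft_force: [-6.7, -3.7, 8.5]
grip_width: 0.0108
grasp_force: 61.5
```

```bash
python3 -c "
from h import *
o=bot.get_obs();q=o['tool_rot'];print('tool y',2*np.degrees(np.arctan2(q[1],q[0]))-90,o['eef_pos'],o['ft_force'],o['ft_torque'],o['joint_pos'].round(2),o['grip_width'])"
```

```text
tool y 72.22505141401618 [0.54021514 0.13887087 0.07422068] [-6.68939737 -3.71296984  8.48945137] [-0.87613336  1.33470443  0.0214138 ] [ 0.25  0.47 -0.09  1.02 -0.    0.56] 0.010794563821063634
```

>>> step_arm:
  targets: "-1 -0.004 -0.002 0 0 0 0.05;-1 -0.004 -0.002 0 0 0 0.1;-1 -0.004 -0.002 0 0 0 0.14;-1 -0.004 -0.002 0 0 0 0.17;-1 -0.004 -0.002 0 0 0 0.17"

```text
clock: 13.85
eef_pos: [0.5401, 0.1385, 0.0743]
tool_rot: [0.088, 0.996, -0.001, -0.0]
ft_force: [-2.7, -3.1, 3.7]
grip_width: 0.011
grasp_force: 61.0
```

```bash
python3 -c "
from h import *
o=bot.get_obs();q=o['tool_rot'];print('tool y',2*np.degrees(np.arctan2(q[1],q[0]))-90,o['eef_pos'],o['ft_force'],o['ft_torque'],o['joint_pos'].round(2),o['grip_width'])"
```

```text
tool y 79.94744032672236 [0.54006785 0.13851047 0.07426316] [-2.68336947 -3.12204443  3.69257099] [-0.86603004  0.64036167  0.05035044] [ 0.25  0.47 -0.09  1.01 -0.    0.43] 0.01099261734147943
```

>>> step_arm:
  targets: "-1 0 0 0 0 0 0.03;-1 0 0 0 0 0 0.06;-1 0 0 0 0 0 0.09;-1 0 0 0 0 0 0.09;-1 0 0 0 0 0 0.09"

```text
clock: 14.27
eef_pos: [0.5401, 0.1385, 0.0743]
tool_rot: [0.055, 0.998, -0.001, -0.0]
ft_force: [-3.1, -3.1, 4.8]
grip_width: 0.0112
grasp_force: 77.3
```

```bash
python3 -c "
from h import *
o=bot.get_obs();q=o['tool_rot'];print('tool y',2*np.degrees(np.arctan2(q[1],q[0]))-90,o['eef_pos'],o['ft_force'],o['ft_torque'],o['joint_pos'].round(2),o['grip_width'])"
```

```text
tool y 83.6942269162893 [0.54006064 0.13850983 0.07429941] [-3.08981435 -3.1428559   4.77639335] [-0.76757237  0.69391089 -1.68764991] [ 0.25  0.47 -0.09  1.01 -0.    0.36] 0.011225394091248078
```

The torque shows the knob is at the stop, so I'll release and lift.

>>> step_arm:
  targets: "0.2 0 0 0 0 0 0;0.2 0 0 0 0 0 0;0.2 0 0 0 0 0 0;0.2 0 0 0 0 0 0;0.2 0 0 0 0 0 0;0.2 0 0 0.06 0 0 0;0.2 0 0 0.14 0 0 0;0.2 0 0 0.22 0 0 0;0.2 0 0 0.3 0 0 0;0.2 0 0 0.34 0 0 0"

```text
clock: 15.1
eef_pos: [0.5424, 0.1402, 0.25]
tool_rot: [0.052, 0.999, 0.001, 0.004]
ft_force: [1.5, 0.0, 1.1]
grip_width: 0.0511
grasp_force: 0.0
```

>>> step_arm:
  targets: "1 -0.1 -0.1 0.02 0 0 0;1 -0.1 -0.1 0.02 0 0 0;1 -0.1 -0.1 0.02 0 0 0;1 -0.1 -0.1 0.02 0 0 0"

```text
clock: 15.43
eef_pos: [0.4903, 0.089, 0.2552]
tool_rot: [0.052, 0.999, 0.0, 0.001]
ft_force: [-0.6, 0.4, -1.0]
grip_width: 0.0854
grasp_force: 0.0
```

```bash
python3 - <<'E'
from h import *
i=bot.camera_info('wrist');im=bot.camera('wrist')[:,:,::-1];j=bot.camera('side')[:,:,::-1]
x=cv2.resize(j[140:350,170:320],None,fx=1.9,fy=1.9,interpolation=2)
out=np.zeros((400,800,3),np.uint8);out[:384,:512]=im;out[:399,512:797]=x;cv2.imwrite('pics/f.png',out)
E
```

```text
(no output)
```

View pics/f.png

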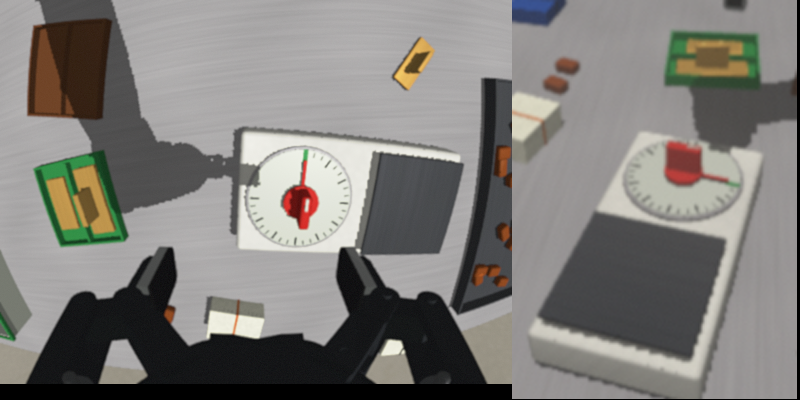

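The pointer lies on the green mark at (305,155) in the wrist view. The platform is empty and the weight sits flat in its compartment.

```bash
python3 -c "
from workcell import bot
print(bot.job_done())"
```

```text
the job is handed in; nothing more can be done
None
```

The brass check weight is lying flat in the green tray's empty compartment, the red knob is back at its zero stop on the green mark and released, and the job was handed in at about 15.5 s of the 72 s allowed; no verdict came back.

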